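# Make up the piston kit and the bearing kit

## Robot

A 6-joint arm with a two-finger parallel gripper is mounted at the origin on a cart in front of the work surface, level with it; the furniture and walls round the work are solid. World frame = base frame: x ahead of the robot, y to its left, z up, the work surface at z = 0. Lengths are in m, angles in rad, forces in N, time in s.
With the tool pointing down it reaches from about 0.425 to 0.925 m from the base axis. Payload 12.5 kg.
Tool frame: the origin (TCP) lies midway between the tips of the shut fingers; the grasp point (between the pads) lies 19 mm behind it (robot.grip_depth is the distance from the TCP to the grasp point, in m); z points along the fingers, y is the line along which they close (so a half turn about z gives the same grasp; the last joint's range is limited). The gripper opens to 85 mm and grips with 20 to 120 N. Pads are 22 mm wide; open, the fingers measure 114 mm over their backs; the gripper's body (76 mm by 85 mm) begins 54 mm behind the grasp point. The pads swing forward as they close: fully open they stand 13 mm farther back than shut.
Start: joints at [1.142, 0.491, 1.559, -0, 1.092, -0.106], TCP at [0.198, 0.593, 0.231] pointing down, gripper open.
Joint ranges: [-3.1, 3.1], [-0.84, 2.19], [0.05, 2.79], [-1.13, 4.28], [0.06, 2.93], [-2.69, 2.69]. Speed limits (rad/s): [2.22, 2.22, 2.79, 3.14, 3.14, 3.14].

## Interface

Orientations are given as [roll, pitch, yaw] about the fixed x, y, z axes, in that order (R = Rz(yaw) Ry(pitch) Rx(roll)).
In Python, from bench import get_obs, get_image, job_done, robot gives the robot as it stands. The module is installed in compiled form; this text tells all that it offers.
- The arm moves only by the shell command python3 -m pendant 'ROWS' [FORCE]. ROWS is JSON, a list of rows, each a list of 3 entries, a list of its own where there are three numbers: the closure, from -1 (fully open) to 1 (shut), then the shift along the tool's x, y, z in m, then the turn, a rotation vector about the tool's x, y, z in degrees. In form: [[hand, [dx, dy, dz], [ax, ay, az]], ...]. A call has 1 to 5 rows; each row shifts and turns the commanded pose from where the row before left it, along the tool's axes as they then stand; what a row does not reach is not made up. A row lasts 1/10 s, in which the tool goes at most 50 mm and 8.59 degrees, less where a joint would pass 70% of its speed; a pose out of reach is approached as far as the arm can. A call with a gripper value outside its range is refused whole. The fingers move at their own pace and stop on an object; FORCE is the grip in N (left out, the last holds). Time passes only in rows, so rows that do not move let the fingers close. It gives the time, the measured TCP pose, the force, the opening and the grip force at its end, in the units of the state.
- get_obs(): the state, without advancing time (a new reading comes with each control period).
- get_image(name): name is "side" or "top" or "wrist"; returns a dict with "image" (480x640x3 uint8, red, green, blue), "K" (3x3 intrinsics, pixels), "R" (3x3) and "t" (3): a world point X has camera coordinates R X + t; the wrist camera has in their place "T_tool_cam" (4x4, takes a point from camera to tool coordinates, whose origin is the TCP and whose axes are the flange's). Camera axes: x right, y down, z forward; pixel columns grow to the right and rows downward; lengths in m; the calibration is good to about 2 mm. A picture is of the moment at which its call begins: read the wrist's pose just before it. There is no depth.
- job_done(): hands the job in; it is judged then, once.
The state is a dict: "time": time; "q": joint angles; "qvel": joint speeds; "effort": joint torques, N m; "tool_pos": TCP position; "eef_rot": TCP orientation; "force": force on the tool from outside, world axes, zero at the start; "moment": the same for the moment, N m; "width": opening from 0.0 (shut) to 1.0 (fully open); "finger_force": force on a finger pad.
Only numpy, scipy, OpenCV 4.12 (cv2) and the standard library are available. Lean on these libraries where they do the work, as an engineer would, in place of code of your own. Each camera call takes 0.05 s, during which the arm holds its last target. There are 200 camera calls.

## Task

Make up the two repair kits on their wooden kit boards from the stock on the rubber mat and in the slotted rack. The piston and the spark plug go in the two nests of the shorter board; the larger of the mat's two bearings, the bolt and the slotted packing plate go in the three nests of the longer board, the plate from the rack stood on edge in the narrow slot. Each part must sit right down in the nest of its own shape, the piston standing and the bearing flat; leave the smaller bearing and the jar of bolts where they are.

Things in the scene. Friction and masses are not known exactly. Their poses are not given: they have to be found in the camera images.
- piston_board: Shorter wooden kit board, 203 x 104 x 18 mm, does not shift. Origin: centre of its underside, z up, x along its length. Nests 7 mm deep (floor z = 11 mm, top 18), both at y = 0: oblong for the spark plug at x = -41 mm, 89 long along x, 33 wide; round for the piston at x = +50.5, 70 across.
- bearing_board: Longer wooden kit board, 243 x 104 x 18 mm, does not shift. Origin: centre of its underside, z up, x along its length. Nests 7 mm deep (floor z = 11 mm, top 18), all at y = 0: oblong for the bolt at x = -69.5 mm, 72 long along x, 31 wide; narrow slot for the packing plate at x = +6.5, 56 long along x, 20 wide; round for the larger bearing at x = +76, 59 across.
- stock_rack: Slotted stock rack: dark wooden foot 108 x 66 x 8 mm with four brown wooden uprights 56 mm long along y, tops at z = 38 mm; does not shift. Origin: centre of its underside, x across its three 14 mm gaps. The packing plate stands in the middle gap (x = 0, floor z = 8 mm); the short dark steel pieces in the outer gaps are fixed and lie below the tops of the uprights.
- packing_plate: Aluminium horseshoe packing plate on edge, 12 mm thick along its x, 44 wide along y, 52 high along z; origin at the centre of its underside; lower half slotted, upper half solid; 70 g. Starts in the rack's middle gap (1 mm play each side), top 22 mm clear of the uprights: grip there across the 12 mm. In the kit board its 44 mm lies along the board's x, either way round.
- piston: Plain metal engine piston, 58 mm across and 52 mm high, standing on the 3 mm rubber mat on its open skirt, crown up; solid cylinder to the touch. Origin at the centre of its underside, z up. About 0.16 kg.
- spark_plug: Spark plug lying on the mat, 75 mm long along its y, 21 mm wide, 18 mm high; behaves as a box 18 wide x 66 long x 18 mm high. Origin at the middle of its length, on its underside. About 45 g. In the nest it lies along the board's x, either way round.
- bearing_large: The larger sealed ball bearing, 47 mm across and 14 mm thick, lying flat on the mat; no hole to grip in. Origin at the centre of its underside. About 0.1 kg.
- bolt: Hexagon bolt lying on the mat, 58 mm long along its y; head 8 mm long, 19 mm across and 17 mm high, at its +y end; shank 9.6 mm thick, its axis 6 to 8 mm above the underside. Origin at the middle of its length, on its underside. About 35 g. In the nest it lies along the board's x, either way round.
- bearing_small: The smaller sealed ball bearing, 41 mm across and 12 mm thick, lying flat on the mat; belongs to neither kit and stays where it is. Origin at the centre of its underside.
- jar: Glass jar of bolts with a black screw lid, 66 mm across and 92 mm high, standing behind the work; stays where it is. Origin at the centre of its underside.

How it is judged:
By the outcome, as a careful person would: the job done as asked, in the order asked, and still so for the second after the job is handed in, with the robot touching nothing.
It also fails if it takes over 120 s, if anything falls off the work surface, if the arm or the gripper's body presses on something with over 40 N, if the wrist force passes 120 N, or if a joint passes its speed limit or range.

## Working session

There is one attempt and no reset: what is moved stays moved. The work goes in short steps, Python scripts to look and compute and a shell command to move; the robot and the scene stay as the last step left them, time stands still between calls to the robot, and variables do not carry over. Pictures are saved under pics/ and viewed, at most 14 in all, crops included, and the job is handed in when it is done.

```bash
mkdir -p pics
python3 - <<'E'
from bench import *
import cv2,numpy as np
o=get_obs();print({k:np.round(v,3) for k,v in o.items()},robot.grip_depth)
for n in("top","side","wrist"):
    d=get_image(n);cv2.imwrite(f"pics/{n}0.png",d["image"][:,:,::-1])
    print(n,[(k,np.round(v,4).tolist()) for k,v in d.items() if k!="image"])
E
```

```text
{'time': np.float64(0.0), 'q': array([ 1.142,  0.492,  1.559, -0.   ,  1.092, -0.106]), 'qvel': array([-0.   ,  0.   ,  0.002,  0.001, -0.   , -0.   ]), 'effort': array([-3.0000e-03, -6.1843e+01, -2.6160e+01, -0.0000e+00,  4.0000e-03,
       -0.0000e+00]), 'tool_pos': array([0.198, 0.593, 0.231]), 'eef_rot': array([-3.14 , -0.   ,  2.819]), 'force': array([ 0.106, -0.148, -0.333]), 'moment': array([ 0.024,  0.062, -0.008]), 'finger_force': np.float64(0.0), 'width': np.float64(1.002)} 0.0187
top [('K', [[558.7504, 0.0, 314.5805], [0.0, 558.7504, 241.8311], [0.0, 0.0, 1.0]]), ('R', [[0.0212, -0.9997, 0.0081], [-0.9855, -0.0222, -0.1682], [0.1683, -0.0044, -0.9857]]), ('t', [0.01, 0.6253, 1.1759])]
side [('K', [[593.5518, 0.0, 319.8925], [0.0, 593.5518, 237.1788], [0.0, 0.0, 1.0]]), ('R', [[0.1828, 0.9832, 0.0006], [0.7288, -0.1351, -0.6712], [-0.6598, 0.1231, -0.7412]]), ('t', [-0.1581, -0.4061, 1.8174])]
wrist [('K', [[387.1367, 0.0, 314.6499], [0.0, 387.1367, 239.4789], [0.0, 0.0, 1.0]]), ('T_tool_cam', [[-0.0008, -0.9626, -0.2709, 0.0685], [1.0, -0.0007, -0.0003, 0.0002], [0.0001, -0.2709, 0.9626, -0.1432], [0.0, 0.0, 0.0, 1.0]])]
```

View pics/top0.png

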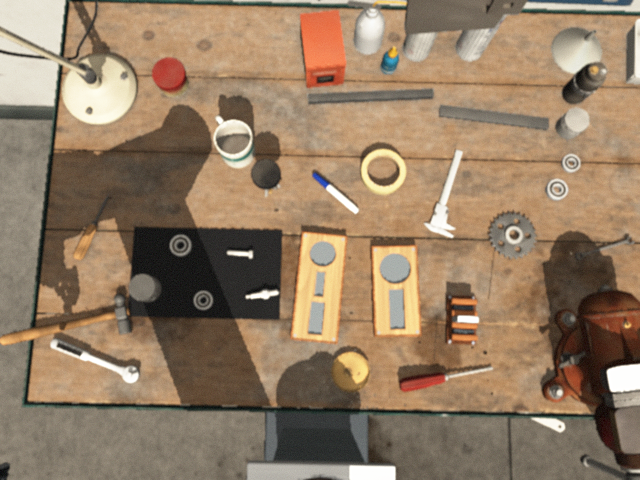

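View pics/side0.png

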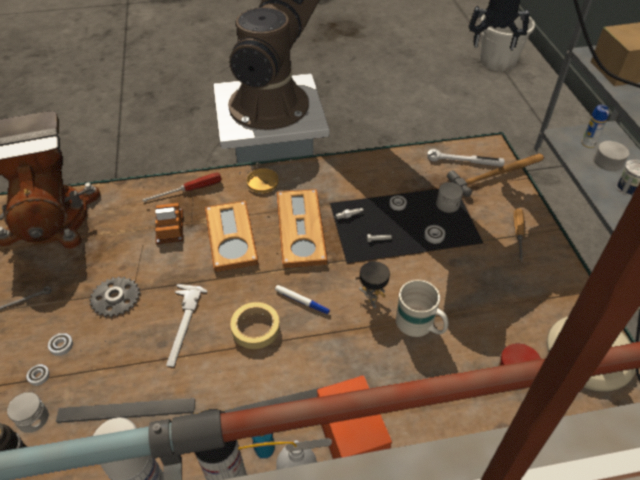

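The top view shows mat with piston (145,287), small and large bearings at (203,300)/(180,245), bolt (240,254), plug (262,295). The long board is at (320,287), the short board at (396,290) and the rack at (463,320). The side view shows the same from the far side. Next I'll enlarge both.

Run:
```python
import cv2
a=cv2.imread("pics/top0.png")[220:350,120:320];cv2.imwrite("pics/c1.png",cv2.resize(a,None,fx=4,fy=4,interpolation=cv2.INTER_CUBIC))
a=cv2.imread("pics/top0.png")[225:355,285:485];cv2.imwrite("pics/c2.png",cv2.resize(a,None,fx=4,fy=4,interpolation=cv2.INTER_CUBIC))
a=cv2.imread("pics/side0.png")[160:280,140:340];b=cv2.imread("pics/side0.png")[160:280,310:510]
cv2.imwrite("pics/c3.png",cv2.resize(cv2.vconcat([a,b]),None,fx=2.5,fy=2.5,interpolation=cv2.INTER_CUBIC))
```

```text
(no output)
```

View pics/c1.png

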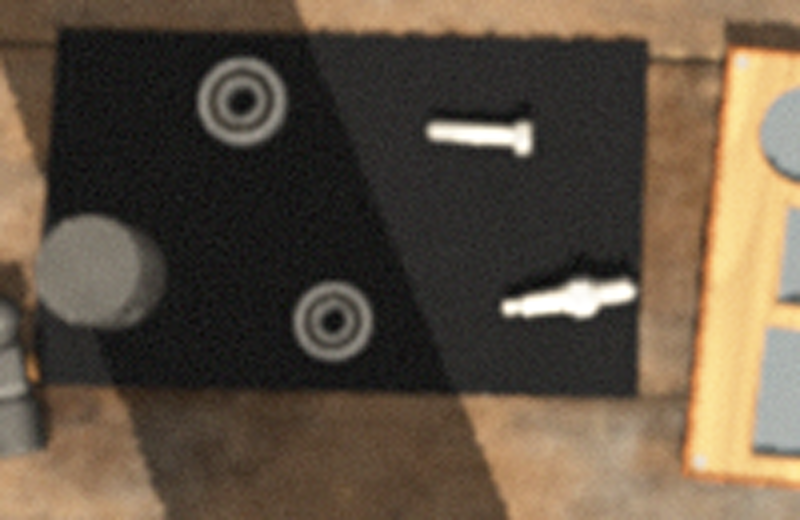

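View pics/c2.png

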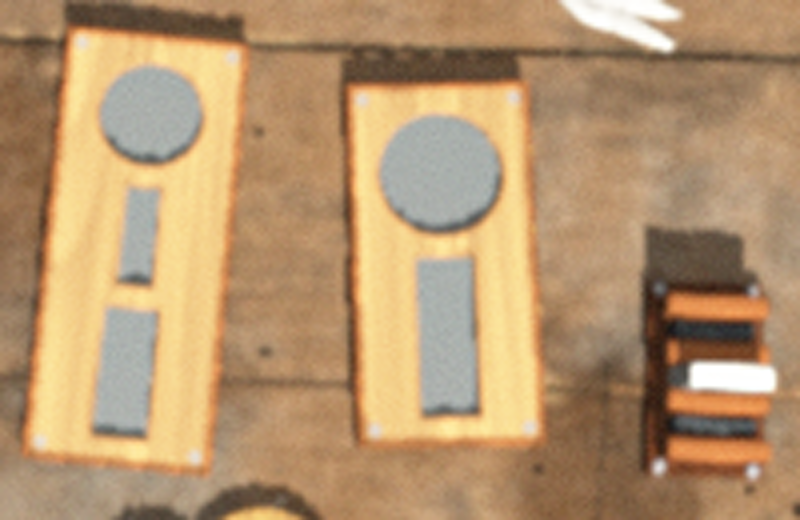

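View pics/c3.png

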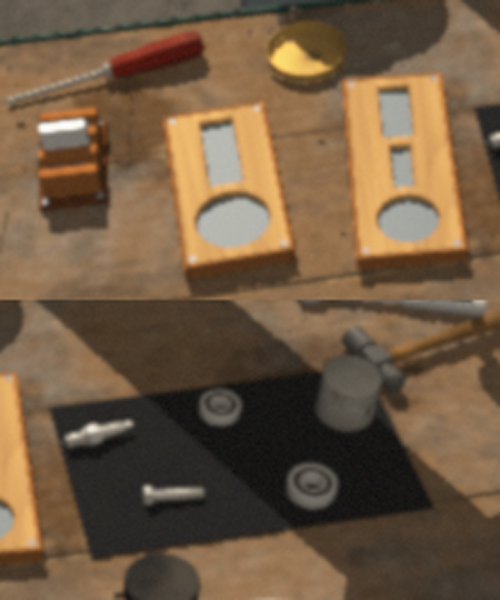

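The crops give sharp pixel positions. The larger bearing is the upper one in c1, at (242,101) and about 88 px across against 80 px for the other. The bolt head is at (527,136), its tip at (430,131). The plug ends are at (503,308) and (635,289). Board screws and the plate top are readable in c2 and c3.

```bash
cat > h.py <<'E'
import numpy as np,cv2
from bench import *
C={n:(lambda d:(d["K"],np.array(d["R"]),np.array(d["t"])))(get_image(n)) for n in("top","side")}
def px(c,u,v):
    f,x,y={'c1':(4,120,220),'c2':(4,285,225),'c3':(2.5,140,160),'c4':(2.5,310,40)}[c]
    return np.array([x+(u+.5)/f-.5,y+(v+.5)/f-.5])
def onz(n,p,z):
    K,R,t=C[n];d=R.T@np.linalg.solve(K,[*p,1]);o=-R.T@t
    return o+d*(z-o[2])/d[2]
def tri(a,b):
    P=[C[n][0]@np.c_[C[n][1],C[n][2]] for n in("top","side")]
    X=cv2.triangulatePoints(*P,a.reshape(2,1),b.reshape(2,1)).ravel();return X[:3]/X[3]
E
python3 - <<'E'
from h import *
np.set_printoptions(precision=4,suppress=True)
L=[("piston",'c1',89,271,'c3',0,0,.055),("bigb",'c1',242,101,0,0,0,.017),("smallb",'c1',333,321,0,0,0,.015),("bolthead",'c1',527,136,0,0,0,.013),("bolttip",'c1',430,131,0,0,0,.011),("plugL",'c1',503,308,0,0,0,.012),("plugR",'c1',635,289,0,0,0,.012)]
S={"piston":(350,373),"bigb":(313,480),"smallb":(221,404),"bolthead":(147,494),"bolttip":(204,492),"plugL":(132,424),"plugR":(67,439)}
for n,c,u,v,*_,z in L:
    a=px(c,u,v);b=px('c4',*S[n]); print(n,tri(a,b),onz("top",a,z),onz("side",b,z))
for nm,T,Sd,z in [("short",[(362,100),(514,98),(529,428),(376,430)],[(282,243),(190,262),(173,121),(259,108)],.018),
  ("long",[(83,43),(232,58),(195,457),(40,441)],[(459,245),(365,255),(351,83),(436,80)],.018)]:
    W=[]
    for a,b in zip(T,Sd):
        A=px('c2',*a);B=px('c3',*b);w=onz("top",A,z);W.append(w);print(nm,tri(A,B),w,onz("side",B,z))
    W=np.array(W);print(nm,"ctr",W.mean(0));e=W[0]+W[1]-W[2]-W[3];f=W[0]-W[1]+W[3]-W[2];print("long axis",np.degrees(np.arctan2(e[1],e[0])),"short",np.degrees(np.arctan2(f[1],f[0])))
for n,u,v,z in [("longbear",151,115,.018),("longslot",139,235,.0145),("longbolt",126,372,.0145),("shpist",441,173,.018),("shplug",448,336,.0145)]:print(n,onz("top",px('c2',u,v),z))
for n,u,v,z in [("plate",690,377,.06),("plate",775,377,.06)]:print(n,onz("top",px('c2',u,v),z))
for u,v in [(658,288),(752,290),(752,470),(658,466)]:print("foot",onz("top",px('c2',u,v),.008))
print("platetri",tri(px('c2',733,377),px('c3',63,127)))
E
```

```text
piston [0.5164 0.3945 0.056 ] [0.5164 0.3945 0.055 ] [0.5154 0.3953 0.055 ]
bigb [0.6173 0.3279 0.0187] [0.6173 0.3269 0.017 ] [0.6158 0.3299 0.017 ]
smallb [0.4951 0.2705 0.0142] [0.4948 0.2692 0.015 ] [0.4959 0.2713 0.015 ]
bolthead [0.6016 0.167  0.0139] [0.6015 0.1658 0.013 ] [0.6008 0.1684 0.013 ]
bolttip [0.6042 0.2231 0.0082] [0.6034 0.221  0.011 ] [0.6066 0.2238 0.011 ]
plugL [0.5044 0.1759 0.0119] [0.5043 0.1754 0.012 ] [0.5045 0.1763 0.012 ]
plugR [0.5166 0.1044 0.0158] [0.5165 0.1021 0.012 ] [0.5132 0.1076 0.012 ]
short [ 0.6161 -0.1136  0.0183] [ 0.6161 -0.1136  0.018 ] [ 0.6158 -0.1135  0.018 ]
short [ 0.6199 -0.2     0.0141] [ 0.6192 -0.1996  0.018 ] [ 0.6232 -0.1994  0.018 ]
short [ 0.4352 -0.205   0.0178] [ 0.4351 -0.2063  0.018 ] [ 0.4357 -0.2039  0.018 ]
short [ 0.4325 -0.1193  0.0181] [ 0.4323 -0.1219  0.018 ] [ 0.4329 -0.1171  0.018 ]
short ctr [ 0.5257 -0.1603  0.018 ]
long axis 2.33047163958026 short 92.00293093009019
long [0.6461 0.0468 0.0155] [0.6453 0.0447 0.018 ] [0.6483 0.0483 0.018 ]
long [ 0.6396 -0.0396  0.0124] [ 0.6386 -0.0399  0.018 ] [ 0.6444 -0.0395  0.018 ]
long [ 0.4156 -0.0214  0.0201] [ 0.4155 -0.0224  0.018 ] [ 0.4136 -0.0204  0.018 ]
long [0.4227 0.0651 0.0159] [0.4224 0.063  0.018 ] [0.4251 0.0665 0.018 ]
long ctr [0.5304 0.0114 0.018 ]
long axis -4.590333320947974 short 85.42990478363515
longbear [0.6049 0.0054 0.018 ]
longslot [0.5373 0.0108 0.0145]
longbolt [0.4611 0.0165 0.0145]
shpist [ 0.5756 -0.1581  0.018 ]
shplug [ 0.4848 -0.1623  0.0145]
plate [ 0.4634 -0.2849  0.06  ]
plate [ 0.4643 -0.3305  0.06  ]
foot [ 0.5145 -0.2815  0.008 ]
foot [ 0.5146 -0.3344  0.008 ]
foot [ 0.4149 -0.3318  0.008 ]
foot [ 0.416  -0.2796  0.008 ]
platetri [ 0.4641 -0.3072  0.0568]
```

```bash
cat > plan.py <<'E'
import sys,numpy as np
from bench import get_obs
o=get_obs();p=o["tool_pos"];y=o["eef_rot"][2];X,Y,Z,T=map(float,sys.argv[1:5]);t=np.radians(T)
d=np.array([X,Y,Z])-p;turn=-(np.degrees(np.angle(np.exp(1j*(t-y)))))
f=lambda t:np.round([d[0]*np.cos(t)+d[1]*np.sin(t),d[0]*np.sin(t)-d[1]*np.cos(t),-d[2]],4)
print("t",round(float(o["time"]),2),"pos",p.round(4),"rot",np.degrees(o["eef_rot"]).round(1),"w",round(float(o["width"]),3),"ff",round(float(o["finger_force"]),1),"| turn",round(turn,2),"shift now",f(y),"after turn",f(t))
E
R='[-1,[0,0,0],[0,0,7.3]]'
python3 -m pendant '[[-1,[0,0,0],[0,0,7.3]],[-1,[0,0,0],[0,0,7.3]],[-1,[0,0,0],[0,0,7.3]],[-1,[0,0,0],[0,0,7.3]],[-1,[0,0,0],[0,0,7.3]]]' 40
python3 -m pendant '[[-1,[-0.0345,0.0147,0.012],[0,0,0]],[-1,[-0.0345,0.0147,0.012],[0,0,0]],[-1,[-0.0345,0.0147,0.012],[0,0,0]],[-1,[-0.0345,0.0147,0.012],[0,0,0]],[-1,[-0.0345,0.0147,0.012],[0,0,0]]]'
python3 -m pendant '[[-1,[-0.0345,0.0147,0.012],[0,0,0]],[-1,[-0.0345,0.0147,0.012],[0,0,0]],[-1,[-0.0345,0.0147,0.012],[0,0,0]],[-1,[-0.0345,0.0147,0.012],[0,0,0]],[-1,[-0.0345,0.0147,0.012],[0,0,0]]]'
python3 -m pendant '[[-1,[0,0,0],[0,0,0]],[-1,[0,0,0],[0,0,0]]]'
python3 plan.py .516 .3948 .11 125
python3 - <<'E'
from bench import *
import cv2
cv2.imwrite("pics/w1.png",get_image("wrist")["image"][:,:,::-1])
E
```

```text
time: 0.75
tool_pos: [0.1982, 0.5927, 0.2312]
eef_rot: [-3.141, 0.0, 2.177]
force: [-0.4, 0.9, -0.3]
width: 0.997
finger_force: 0.0
time: 1.25
tool_pos: [0.3585, 0.4927, 0.1709]
eef_rot: [3.141, -0.0, 2.182]
force: [1.2, 0.9, -0.3]
width: 1.001
finger_force: 0.0
time: 1.75
tool_pos: [0.5178, 0.3935, 0.1107]
eef_rot: [3.142, -0.0, 2.182]
force: [-1.3, 0.8, -0.6]
width: 0.999
finger_force: 0.0
time: 1.95
tool_pos: [0.5168, 0.3939, 0.1108]
eef_rot: [-3.141, -0.0, 2.18]
force: [-0.5, 0.4, -0.5]
width: 0.999
finger_force: 0.0
t 1.95 pos [0.5168 0.3939 0.1108] rot [-179.9   -0.   124.9] w 0.999 ff 0.0 | turn -0.09 shift now [ 0.0012 -0.0001  0.0008] after turn [ 0.0012 -0.0001  0.0008]
```

View pics/w1.png

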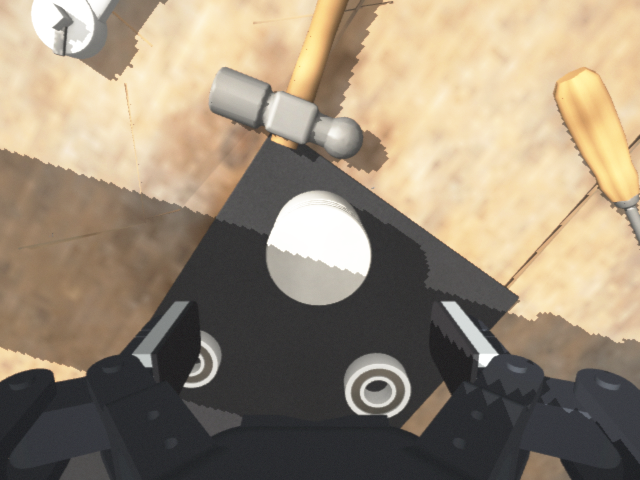

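The wrist view shows the piston crown centred at about (319,254), between the fingers and clear of the hammer. I'll shift about 3 mm along tool x, go down and grip.

```bash
python3 -m pendant '[[-1,[0.003,0,0.03],[0,0,0]],[-1,[0,0,0.03],[0,0,0]],[-1,[0,0,0.03],[0,0,0]],[-1,[0,0,0],[0,0,0]],[1,[0,0,0],[0,0,0]]]' 40
python3 -m pendant '[[1,[0,0,0],[0,0,0]],[1,[0,0,0],[0,0,0]],[1,[0,0,0],[0,0,0]],[1,[0,0,0],[0,0,0]],[1,[0,0,0],[0,0,0]]]'
python3 -m pendant '[[1,[0,0,-0.03],[0,0,0]],[1,[0,0,-0.03],[0,0,0]],[1,[0,0,-0.03],[0,0,0]],[1,[0,0,0],[0,0,0]],[1,[0,0,0],[0,0,0]]]'
python3 plan.py .5762 -.1582 .12 125
```

```text
time: 2.5
tool_pos: [0.5144, 0.3978, 0.0221]
eef_rot: [3.141, -0.0, 2.183]
force: [0.8, -0.2, 0.7]
width: 0.858
finger_force: 0.0
time: 3.0
tool_pos: [0.5154, 0.3979, 0.0236]
eef_rot: [3.138, -0.0, 2.182]
force: [-2.1, 2.1, 7.0]
width: 0.671
finger_force: 43.4
time: 3.5
tool_pos: [0.5149, 0.397, 0.1123]
eef_rot: [3.14, 0.0, 2.182]
force: [0.1, -0.5, -2.3]
width: 0.671
finger_force: 44.0
t 3.5 pos [0.5149 0.397  0.1123] rot [179.9   0.  125. ] w 0.671 ff 44.0 | turn 0.01 shift now [-0.4899 -0.2683 -0.0077] after turn [-0.49   -0.2682 -0.0077]
```

```bash
python3 -m pendant '[[1,[-0.0377,-0.0206,0],[0,0,0]],[1,[-0.0377,-0.0206,0],[0,0,0]],[1,[-0.0377,-0.0206,0],[0,0,0]],[1,[-0.0377,-0.0206,0],[0,0,0]],[1,[-0.0377,-0.0206,0],[0,0,0]]]'
python3 -m pendant '[[1,[-0.0377,-0.0206,0],[0,0,0]],[1,[-0.0377,-0.0206,0],[0,0,0]],[1,[-0.0377,-0.0206,0],[0,0,0]],[1,[-0.0377,-0.0206,0],[0,0,0]],[1,[-0.0377,-0.0206,0],[0,0,0]]]' >/dev/null
python3 -m pendant '[[1,[-0.0377,-0.0206,0],[0,0,0]],[1,[-0.0377,-0.0206,0],[0,0,0]],[1,[-0.0377,-0.0206,0],[0,0,0]],[1,[0,0,0.04],[0,0,0]],[1,[0,0,0],[0,0,0]]]'
python3 plan.py .5762 -.1582 .032 125
python3 - <<'E'
from bench import *
import cv2
cv2.imwrite("pics/w2.png",get_image("wrist")["image"][:,:,::-1])
E
```

```text
time: 4.0
tool_pos: [0.538, 0.1817, 0.1102]
eef_rot: [-3.14, -0.001, 2.182]
force: [-0.1, -0.1, -1.6]
width: 0.673
finger_force: 44.1
time: 5.0
tool_pos: [0.5739, -0.1583, 0.0667]
eef_rot: [-3.137, -0.007, 2.18]
force: [-0.2, -0.8, -2.8]
width: 0.672
finger_force: 44.4
t 5.0 pos [ 0.5739 -0.1583  0.0667] rot [-179.7   -0.4  124.9] w 0.672 ff 44.4 | turn -0.12 shift now [-0.0012  0.002   0.0347] after turn [-0.0012  0.002   0.0347]
```

View pics/w2.png

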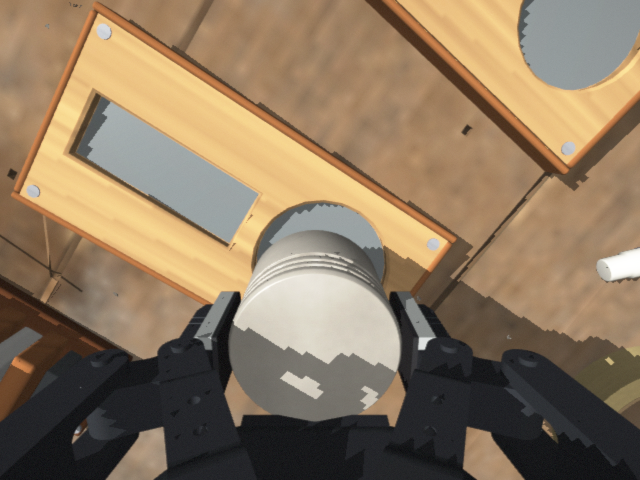

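The nest's rim spans columns 252–386 and its far edge is at row 201. The nest centre therefore sits within about 1 mm of the TCP, so I'll lower and release.

```bash
python3 -m pendant '[[1,[-0.001,0.0015,0.017],[0,0,0]],[1,[0,0,0.01],[0,0,0]],[1,[0,0,0.007],[0,0,0]],[1,[0,0,0],[0,0,0]],[1,[0,0,0],[0,0,0]]]'
python3 -m pendant '[[-1,[0,0,0],[0,0,0]],[-1,[0,0,0],[0,0,0]],[-1,[0,0,0],[0,0,0]],[-1,[0,0,0],[0,0,0]],[-1,[0,0,0],[0,0,0]]]'
python3 -m pendant '[[-1,[0,0,-0.03],[0,0,0]],[-1,[0,0,-0.04],[0,0,0]],[-1,[0,0,-0.04],[0,0,0]],[-1,[0,0,0],[0,0,0]],[-1,[0,0,0],[0,0,0]]]'
python3 - <<'E'
from bench import *
import cv2
cv2.imwrite("pics/w3.png",get_image("wrist")["image"][:,:,::-1])
E
python3 plan.py .5105 .140 .12 100
```

```text
time: 5.55
tool_pos: [0.5786, -0.1578, 0.0378]
eef_rot: [3.141, 0.0, 2.182]
force: [-1.0, -0.3, -1.9]
width: 0.676
finger_force: 44.5
time: 6.05
tool_pos: [0.5785, -0.1581, 0.0374]
eef_rot: [3.141, 0.0, 2.182]
force: [-0.2, 0.4, -0.7]
width: 0.999
finger_force: 0.0
time: 6.55
tool_pos: [0.5786, -0.1581, 0.148]
eef_rot: [3.141, 0.001, 2.182]
force: [-0.2, 0.5, -0.5]
width: 1.001
finger_force: 0.0
t 6.6 pos [ 0.5782 -0.158   0.1469] rot [-180.   -0.  125.] w 1.002 ff 0.0 | turn 25.0 shift now [0.2829 0.1155 0.0269] after turn [ 0.3052 -0.0149  0.0269]
```

View pics/w3.png

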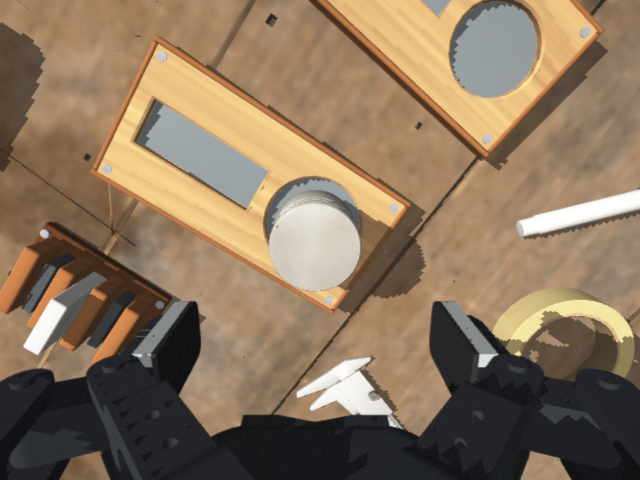

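The piston stands in its nest. Its crown is about 92 px across at (314,247), which fits the seated height, and it is centred. Next is the plug.

```bash
python3 -m pendant '[[-1,[0,0,0],[0,0,6.5]],[-1,[0,0,0],[0,0,6.5]],[-1,[0,0,0],[0,0,6.5]],[-1,[0,0,0],[0,0,6.6]],[-1,[0.03,-0.002,0],[0,0,0]]]' 40 >/dev/null
python3 -m pendant '[[-1,[0.039,-0.002,0.005],[0,0,0]],[-1,[0.039,-0.002,0.005],[0,0,0]],[-1,[0.039,-0.002,0.005],[0,0,0]],[-1,[0.039,-0.002,0.005],[0,0,0]],[-1,[0.039,-0.002,0.005],[0,0,0]]]' >/dev/null
python3 -m pendant '[[-1,[0.039,-0.002,0.02],[0,0,0]],[-1,[0.039,-0.001,0.03],[0,0,0]],[-1,[0,0,0.0],[0,0,0]],[-1,[0,0,0],[0,0,0]],[-1,[0,0,0],[0,0,0]]]' >/dev/null
python3 plan.py .510 .140 .009 98.9
```

```text
t 8.1 pos [0.517  0.1383 0.0722] rot [-180.    -0.    98.9] w 0.999 ff 0.0 | turn -0.03 shift now [ 0.0028 -0.0066  0.0632] after turn [ 0.0028 -0.0066  0.0632]
```

```bash
python3 -m pendant '[[-1,[0.003,-0.0066,0.03],[0,0,0]],[-1,[0,0,0.02],[0,0,0]],[-1,[0,0,0.013],[0,0,0]],[-1,[0,0,0],[0,0,0]],[1,[0,0,0],[0,0,0]]]' 40
python3 -m pendant '[[1,[0,0,0],[0,0,0]],[1,[0,0,0],[0,0,0]],[1,[0,0,0],[0,0,0]],[1,[0,0,0],[0,0,0]],[1,[0,0,0],[0,0,0]]]'
python3 -m pendant '[[1,[0,0,0],[0,0,0]],[1,[0,0,-0.03],[0,0,0]],[1,[0,0,-0.04],[0,0,0]],[1,[0,0,-0.03],[0,0,0]],[1,[0,0,0],[0,0,0]]]'
python3 plan.py .4847 -.162 .11 182.3
```

```text
time: 8.6
tool_pos: [0.5103, 0.1404, 0.0098]
eef_rot: [3.141, -0.0, 1.725]
force: [0.6, 0.1, 0.1]
width: 0.859
finger_force: 0.0
time: 9.1
tool_pos: [0.51, 0.141, 0.0099]
eef_rot: [3.141, -0.0, 1.726]
force: [-0.9, -0.6, 4.7]
width: 0.206
finger_force: 39.4
time: 9.6
tool_pos: [0.5112, 0.1412, 0.113]
eef_rot: [3.135, -0.0, 1.727]
force: [1.2, 0.5, -0.7]
width: 0.201
finger_force: 39.3
t 9.6 pos [0.5112 0.1412 0.113 ] rot [179.6  -0.   98.9] w 0.201 ff 39.3 | turn -83.38 shift now [-0.2955 -0.0732  0.003 ] after turn [ 0.0386 -0.3019  0.003 ]
```

```bash
python3 -m pendant '[[1,[0,0,0],[0,0,-8.34]],[1,[0,0,0],[0,0,-8.34]],[1,[0,0,0],[0,0,-8.34]],[1,[0,0,0],[0,0,-8.34]],[1,[0,0,0],[0,0,-8.34]]]' >/dev/null
python3 -m pendant '[[1,[0,0,0],[0,0,-8.34]],[1,[0,0,0],[0,0,-8.34]],[1,[0,0,0],[0,0,-8.34]],[1,[0,0,0],[0,0,-8.34]],[1,[0,0,0],[0,0,-8.34]]]' >/dev/null
python3 -m pendant '[[1,[0.005,-0.038,0],[0,0,0]],[1,[0.005,-0.038,0],[0,0,0]],[1,[0.005,-0.038,0],[0,0,0]],[1,[0.005,-0.038,0],[0,0,0]],[1,[0.005,-0.038,0],[0,0,0]]]' >/dev/null
python3 -m pendant '[[1,[0.005,-0.038,0],[0,0,0]],[1,[0.005,-0.038,0.02],[0,0,0]],[1,[0.004,-0.036,0.03],[0,0,0]],[1,[0,0,0],[0,0,0]],[1,[0,0,0],[0,0,0]]]' >/dev/null
python3 plan.py .4847 -.162 .019 182.3
python3 - <<'E'
from bench import *
import cv2
cv2.imwrite("pics/w4.png",get_image("wrist")["image"][:,:,::-1])
E
```

```text
t 11.6 pos [ 0.4822 -0.1627  0.0583] rot [ 1.799e+02 -1.000e-01 -1.778e+02] w 0.202 ff 39.4 | turn -0.1 shift now [-0.0025  0.0006  0.0393] after turn [-0.0025  0.0006  0.0393]
```

View pics/w4.png

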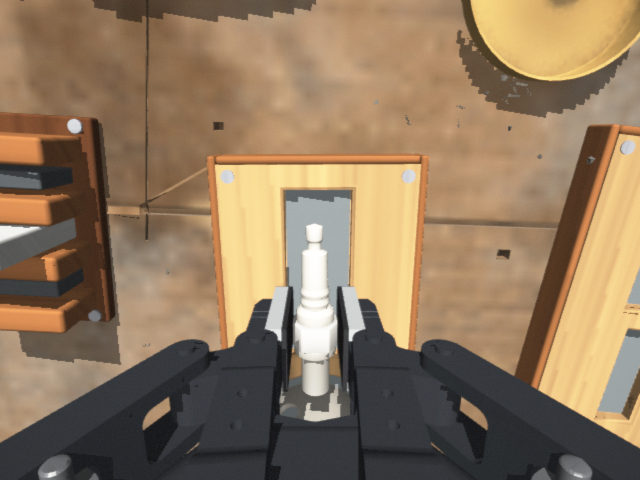

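The plug is at columns 302–330, centred at about 315. The nest spans columns 282–356 with its end at row 187. They align with a +1.5 mm y shift, so I'll lower.

```bash
python3 -m pendant '[[1,[0,0.0015,0.018],[0,0,0]],[1,[0,0,0.01],[0,0,0]],[1,[0,0,0.009],[0,0,0]],[1,[0,0,0],[0,0,0]],[1,[0,0,0],[0,0,0]]]'
python3 plan.py .4847 -.162 .019 182.3
```

```text
time: 12.15
tool_pos: [0.483, -0.1607, 0.0225]
eef_rot: [3.141, -0.0, -3.101]
force: [0.2, -1.0, -0.8]
width: 0.205
finger_force: 39.4
t 12.15 pos [ 0.483  -0.1607  0.0225] rot [ 180.    -0.  -177.7] w 0.205 ff 39.4 | turn 0.04 shift now [-0.0017 -0.0014  0.0035] after turn [-0.0017 -0.0014  0.0035]
```

```bash
python3 -m pendant '[[1,[0,0,0.0025],[0,0,0]],[1,[0,0,0],[0,0,0]],[-1,[0,0,0],[0,0,0]],[-1,[0,0,0],[0,0,0]],[-1,[0,0,0],[0,0,0]]]'
python3 -m pendant '[[-1,[0,0,-0.03],[0,0,0]],[-1,[0,0,-0.04],[0,0,0]],[-1,[0,0,-0.04],[0,0,0]],[-1,[-0.0128,0.0403,0],[0,0,0]],[-1,[-0.0128,0.0403,0],[0,0,0]]]'
python3 -m pendant '[[-1,[-0.0128,0.0403,0],[0,0,0]],[-1,[-0.0128,0.0403,0],[0,0,0]],[-1,[-0.0128,0.0403,0],[0,0,0]],[-1,[-0.0128,0.0403,0],[0,0,0]],[-1,[-0.0128,0.0403,0],[0,0,0]]]' >/dev/null
python3 -m pendant '[[-1,[-0.0128,0.0403,0],[0,0,0]],[-1,[-0.0128,0.0403,0],[0,0,0]],[-1,[-0.0128,0.0403,0],[0,0,0]],[-1,[-0.0128,0.0403,0.03],[0,0,0]],[-1,[-0.0128,0.0403,0.03],[0,0,0]]]' >/dev/null
python3 -m pendant '[[-1,[0,0,0],[0,0,0]],[-1,[0,0,0],[0,0,0]],[-1,[0,0,0],[0,0,0]]]' >/dev/null
python3 plan.py .617 .328 .0065 182.3
python3 - <<'E'
from h import *
import cv2
o=get_obs();d=get_image("wrist");cv2.imwrite("pics/w5.png",d["image"][:,:,::-1])
t=get_image("top")["image"];s=get_image("side")["image"]
r=lambda a,f:cv2.resize(a,None,fx=f,fy=f,interpolation=cv2.INTER_CUBIC)
im=np.hstack([r(d["image"],.625)[:300],r(t[240:340,360:493],3)]);print(im.shape);cv2.imwrite("pics/m5.png",im[:,:,::-1])
E
```

```text
time: 12.65
tool_pos: [0.4829, -0.161, 0.0199]
eef_rot: [-3.142, 0.0, -3.101]
force: [-0.3, 0.2, -0.2]
width: 0.71
finger_force: 0.0
time: 13.15
tool_pos: [0.5058, -0.0793, 0.1313]
eef_rot: [-3.141, 0.003, -3.104]
force: [0.6, -1.0, -0.1]
width: 1.004
finger_force: 0.0
t 14.45 pos [0.6163 0.3249 0.0727] rot [ 180.     0.  -177.7] w 1.002 ff 0.0 | turn -0.02 shift now [-0.0009  0.0031  0.0662] after turn [-0.0009  0.0031  0.0662]
(300, 799, 3)
```

View pics/m5.png

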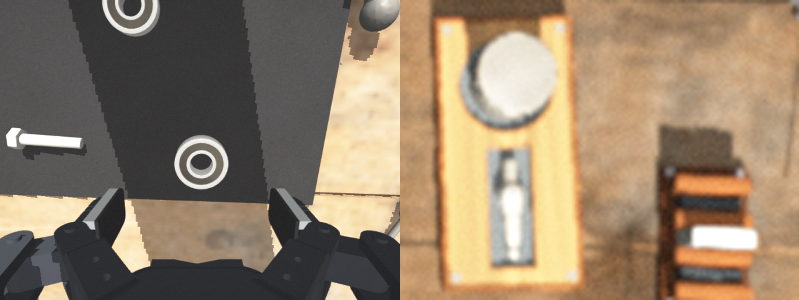

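The piston and plug sit in their nests. The bearing is at wrist (323,259), which means a shift of about +3.5 mm along tool y. I'll go down and grip.

```bash
python3 -m pendant '[[-1,[0,0.0035,0.03],[0,0,0]],[-1,[0,0,0.02],[0,0,0]],[-1,[0,0,0.0155],[0,0,0]],[-1,[0,0,0],[0,0,0]],[1,[0,0,0],[0,0,0]]]' 40
python3 -m pendant '[[1,[0,0,0],[0,0,0]],[1,[0,0,0],[0,0,0]],[1,[0,0,0],[0,0,0]],[1,[0,0,0],[0,0,0]],[1,[0,0,0],[0,0,0]]]'
python3 -m pendant '[[1,[0,0,0],[0,0,0]],[1,[0,0,-0.03],[0,0,0]],[1,[0,0,-0.04],[0,0,0]],[1,[0,0,0],[0,0,0]],[1,[0,0,0],[0,0,0]]]'
python3 plan.py .606 .0055 .07 182.3
```

```text
time: 15.2
tool_pos: [0.6163, 0.329, 0.007]
eef_rot: [3.141, 0.0, -3.102]
force: [0.0, -0.0, 0.4]
width: 0.856
finger_force: 0.0
time: 15.7
tool_pos: [0.6165, 0.3293, 0.0081]
eef_rot: [3.141, 0.002, -3.101]
force: [-1.4, 0.2, 5.1]
width: 0.521
finger_force: 40.1
time: 16.2
tool_pos: [0.6162, 0.3292, 0.0778]
eef_rot: [3.141, 0.002, -3.101]
force: [-0.4, -0.9, -1.7]
width: 0.513
finger_force: 41.3
t 16.2 pos [0.6162 0.3292 0.0778] rot [ 1.800e+02  1.000e-01 -1.777e+02] w 0.513 ff 41.3 | turn 0.01 shift now [ 0.0233 -0.323   0.0078] after turn [ 0.0232 -0.323   0.0078]
```

```bash
python3 -m pendant '[[1,[0.0029,-0.0404,0],[0,0,0]],[1,[0.0029,-0.0404,0],[0,0,0]],[1,[0.0029,-0.0404,0],[0,0,0]],[1,[0.0029,-0.0404,0],[0,0,0]],[1,[0.0029,-0.0404,0],[0,0,0]]]' >/dev/null
python3 -m pendant '[[1,[0.0029,-0.0404,0],[0,0,0]],[1,[0.0029,-0.0404,0],[0,0,0]],[1,[0.0029,-0.0404,0.01],[0,0,0]],[1,[0,0,0.01],[0,0,0]],[1,[0,0,0],[0,0,0]]]'
python3 -m pendant '[[1,[0,0,0],[0,0,0]]]' >/dev/null
python3 plan.py .606 .0055 .017 182.3
python3 - <<'E'
from bench import *
import cv2
cv2.imwrite("pics/w6.png",get_image("wrist")["image"][:,:,::-1])
E
```

```text
time: 17.2
tool_pos: [0.6046, 0.0044, 0.0543]
eef_rot: [3.141, -0.004, -3.103]
force: [0.1, 0.3, -0.0]
width: 0.517
finger_force: 41.4
t 17.3 pos [0.6054 0.0059 0.0558] rot [ 1.800e+02 -1.000e-01 -1.777e+02] w 0.519 ff 41.4 | turn 0.04 shift now [-0.0006 -0.0004  0.0388] after turn [-0.0006 -0.0004  0.0388]
```

View pics/w6.png

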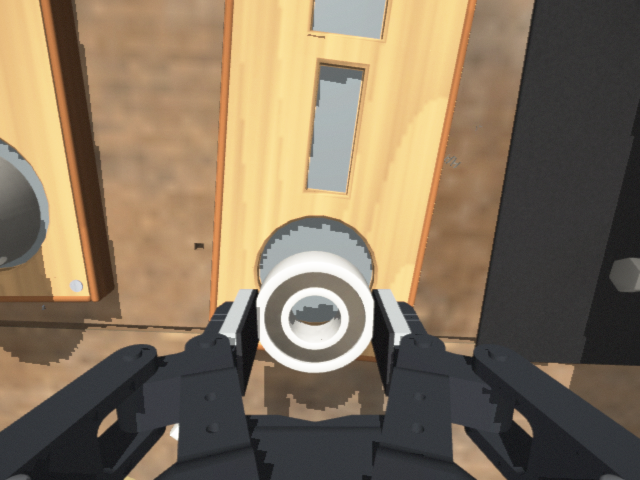

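The nest's rim spans columns 258–374 with its top at row 215, so the nest centre is right under the bearing at (315,317). I'll lower and release.

```bash
python3 -m pendant '[[1,[0,0.0005,0.02],[0,0,0]],[1,[0,0,0.01],[0,0,0]],[1,[0,0,0.007],[0,0,0]],[1,[0,0,0],[0,0,0]],[1,[0,0,0],[0,0,0]]]'
python3 plan.py .606 .0055 .017 182.3
```

```text
time: 17.85
tool_pos: [0.6059, 0.0059, 0.0197]
eef_rot: [3.142, 0.0, -3.101]
force: [-0.8, -0.2, -0.4]
width: 0.512
finger_force: 41.4
t 17.85 pos [0.6059 0.0059 0.0197] rot [ 180.     0.  -177.7] w 0.512 ff 41.4 | turn 0.03 shift now [-0.0001 -0.0004  0.0027] after turn [-0.0001 -0.0004  0.0027]
```

```bash
python3 -m pendant '[[1,[0,0,0.002],[0,0,0]],[1,[0,0,0],[0,0,0]],[-1,[0,0,0],[0,0,0]],[-1,[0,0,0],[0,0,0]],[-1,[0,0,0],[0,0,0]]]'
python3 -m pendant '[[-1,[0,0,-0.03],[0,0,0]],[-1,[0,0,-0.03],[0,0,8.5]],[-1,[0,0,-0.02],[0,0,8.5]],[-1,[0,0,0],[0,0,8.5]],[-1,[0,0,0],[0,0,8.5]]]'
python3 -m pendant '[[-1,[0,0,0],[0,0,8.5]],[-1,[0,0,0],[0,0,8.5]],[-1,[0,0,0],[0,0,8.5]],[-1,[0,0,0],[0,0,8.5]],[-1,[0,0,0],[0,0,8.5]]]' >/dev/null
python3 -m pendant '[[-1,[0,0,0],[0,0,8.5]],[-1,[0,0,0],[0,0,8.5]],[-1,[0.045,-0.001,0],[0,0,0]],[-1,[0.045,-0.001,0],[0,0,0]],[-1,[0.045,-0.001,0.01],[0,0,0]]]' >/dev/null
python3 -m pendant '[[-1,[0.045,-0.001,0.02],[0,0,0]],[-1,[0,0,0],[0,0,0]],[-1,[0,0,0],[0,0,0]],[-1,[0,0,0],[0,0,0]]]' >/dev/null
python3 plan.py .602 .187 .008 88
python3 - <<'E'
from h import *
d=get_image("wrist");t=get_image("top")["image"]
r=lambda a,f:cv2.resize(a,None,fx=f,fy=f,interpolation=cv2.INTER_CUBIC)
im=np.hstack([r(d["image"],.9375),r(t[235:347,290:350],4)[:450,:200]]);cv2.imwrite("pics/m7.png",im[:,:,::-1])
E
```

```text
time: 18.35
tool_pos: [0.6059, 0.0057, 0.0176]
eef_rot: [3.142, 0.0, -3.101]
force: [-0.1, -0.6, 0.4]
width: 0.99
finger_force: 0.0
time: 18.85
tool_pos: [0.606, 0.0056, 0.0985]
eef_rot: [3.141, 0.002, 2.582]
force: [-1.1, -0.4, 0.4]
width: 0.998
finger_force: 0.0
t 20.25 pos [0.6058 0.1849 0.0678] rot [180.   -0.   88.8] w 0.998 ff 0.0 | turn 0.77 shift now [ 0.002  -0.0038  0.0598] after turn [ 0.0019 -0.0038  0.0598]Traceback (most recent call last):
  File "<stdin>", line 4, in <module>
    return _nx.concatenate(arrs, 1, dtype=dtype, casting=casting)
           ~~~~~~~~~~~~~~~^^^^^^^^^^^^^^^^^^^^^^^^^^^^^^^^^^^^^^^
ValueError: all the input array dimensions except for the concatenation axis must match exactly, but along dimension 0, the array at index 0 has size 450 and the array at index 1 has size 448
```

Run:
```python
from h import *
d=get_image("wrist");t=get_image("top")["image"]
im=np.hstack([cv2.resize(d["image"],(560,420)),cv2.resize(t[235:340,290:350],(240,420),interpolation=cv2.INTER_CUBIC)]);cv2.imwrite("pics/m7.png",im[:,:,::-1])
```

```text
(no output)
```

View pics/m7.png

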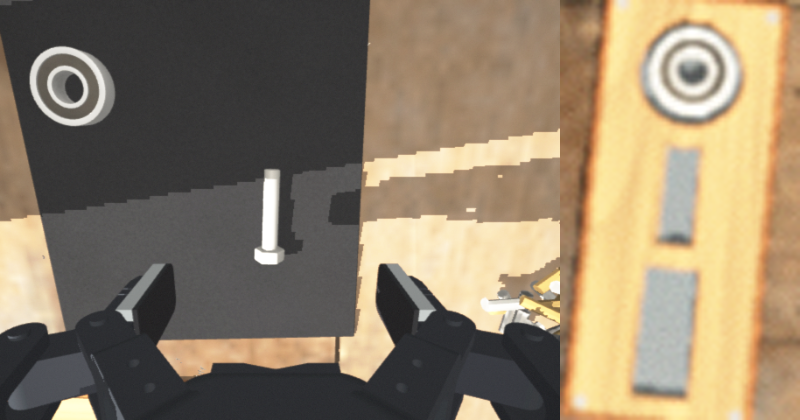

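The bearing sits in its nest. The bolt head's end is at wrist (307,301) and its tip at (311,194), so the grasp spot is at x +1 mm, y −3.3 mm, with the bolt turned about 1.5°.

```bash
python3 -m pendant '[[-1,[0.001,-0.0033,0.03],[0,0,1.5]],[-1,[0,0,0.02],[0,0,0]],[-1,[0,0,0.009],[0,0,0]],[-1,[0,0,0],[0,0,0]],[1,[0,0,0],[0,0,0]]]' 30
python3 -m pendant '[[1,[0,0,0],[0,0,0]],[1,[0,0,0],[0,0,0]],[1,[0,0,0],[0,0,0]],[1,[0,0,0],[0,0,0]],[1,[0,0,0],[0,0,0]]]'
python3 -m pendant '[[1,[0,0,0],[0,0,0]],[1,[0,0,0],[0,0,0]],[1,[0,0,-0.03],[0,0,0]],[1,[0,0,-0.04],[0,0,0]],[1,[0,0,0],[0,0,0]]]'
python3 -m pendant '[[1,[0,0,0],[0,0,0]]]'
python3 plan.py .467 .0165 .07 175.4
```

```text
time: 21.15
tool_pos: [0.6026, 0.1868, 0.0091]
eef_rot: [3.141, -0.0, 1.524]
force: [-0.3, -0.1, -0.3]
width: 0.855
finger_force: 0.0
time: 21.65
tool_pos: [0.6023, 0.1868, 0.0088]
eef_rot: [3.141, -0.0, 1.524]
force: [-0.3, 0.6, 3.6]
width: 0.094
finger_force: 30.2
time: 22.15
tool_pos: [0.6042, 0.1872, 0.0828]
eef_rot: [3.135, -0.002, 1.524]
force: [0.7, -0.3, -0.2]
width: 0.094
finger_force: 30.0
time: 22.25
tool_pos: [0.6023, 0.1868, 0.0789]
eef_rot: [3.14, -0.0, 1.524]
force: [-0.3, -0.7, -1.0]
width: 0.092
finger_force: 30.0
t 22.25 pos [0.6023 0.1868 0.0789] rot [179.9  -0.   87.3] w 0.092 ff 30.0 | turn -88.09 shift now [-0.1765 -0.1272  0.0089] after turn [ 0.1212 -0.1806  0.0089]
```

```bash
python3 -m pendant '[[1,[0,0,0],[0,0,-8]],[1,[0,0,0],[0,0,-8]],[1,[0,0,0],[0,0,-8]],[1,[0,0,0],[0,0,-8]],[1,[0,0,0],[0,0,-8]]]' >/dev/null
python3 -m pendant '[[1,[0,0,0],[0,0,-8]],[1,[0,0,0],[0,0,-8]],[1,[0,0,0],[0,0,-8]],[1,[0,0,0],[0,0,-8]],[1,[0,0,0],[0,0,-8]]]' >/dev/null
python3 -m pendant '[[1,[0,0,0],[0,0,-8]],[1,[0.0202,-0.0301,0],[0,0,0]],[1,[0.0202,-0.0301,0],[0,0,0]],[1,[0.0202,-0.0301,0],[0,0,0]],[1,[0.0202,-0.0301,0],[0,0,0]]]' >/dev/null
python3 -m pendant '[[1,[0.0202,-0.0301,0],[0,0,0]],[1,[0.0202,-0.0301,0.01],[0,0,0]],[1,[0,0,0.01],[0,0,0]],[1,[0,0,0],[0,0,0]],[1,[0,0,0],[0,0,0]]]' >/dev/null
python3 plan.py .467 .0165 .019 175.4
python3 - <<'E'
from bench import *
import cv2
cv2.imwrite("pics/w8.png",get_image("wrist")["image"][:,:,::-1])
E
```

```text
t 24.25 pos [0.467  0.0171 0.0578] rot [ 1.800e+02 -1.000e-01  1.753e+02] w 0.092 ff 30.0 | turn -0.08 shift now [-0.0001 -0.0006  0.0388] after turn [-0.0001 -0.0006  0.0388]
```

View pics/w8.png

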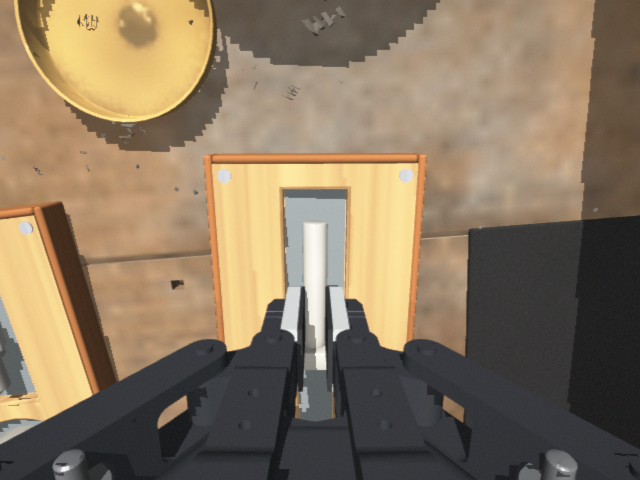

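The bolt is at columns 303–327 and the nest at 282–350 with its end at row 187. They align within about 1 mm, so I'll lower and release.

```bash
python3 -m pendant '[[1,[0.001,0,0.02],[0,0,0]],[1,[0,0,0.01],[0,0,0]],[1,[0,0,0.0085],[0,0,0]],[1,[0,0,0],[0,0,0]],[1,[0,0,0],[0,0,0]]]'
python3 -m pendant '[[1,[0,0,0],[0,0,0]],[-1,[0,0,0],[0,0,0]],[-1,[0,0,0],[0,0,0]],[-1,[0,0,0],[0,0,0]],[-1,[0,0,0],[0,0,0]]]'
python3 -m pendant '[[-1,[0,0,-0.03],[0,0,0]],[-1,[0,0,-0.04],[0,0,0]],[-1,[0,0,-0.04],[0,0,0]],[-1,[0,0,0],[0,0,0]],[-1,[0,0,0],[0,0,0]]]'
python3 plan.py .464 -.307 .12 88.8
```

```text
time: 24.8
tool_pos: [0.4658, 0.017, 0.02]
eef_rot: [3.142, -0.0, 3.06]
force: [0.0, -0.1, -0.5]
width: 0.088
finger_force: 30.0
time: 25.3
tool_pos: [0.4657, 0.0168, 0.0201]
eef_rot: [3.142, 0.0, 3.06]
force: [0.3, -0.0, 0.0]
width: 0.771
finger_force: 0.0
time: 25.8
tool_pos: [0.4658, 0.0168, 0.1306]
eef_rot: [3.142, 0.002, 3.06]
force: [-0.0, 0.0, -1.4]
width: 0.997
finger_force: 0.0
t 25.8 pos [0.4658 0.0168 0.1306] rot [1.800e+02 1.000e-01 1.753e+02] w 0.997 ff 0.0 | turn 86.51 shift now [-0.0247 -0.3229  0.0106] after turn [-0.3238  0.005   0.0106]
```

```bash
python3 -m pendant '[[-1,[0,0,0],[0,0,8.5]],[-1,[0,0,0],[0,0,8.5]],[-1,[0,0,0],[0,0,8.5]],[-1,[0,0,0],[0,0,8.5]],[-1,[0,0,0],[0,0,8.5]]]' >/dev/null
python3 -m pendant '[[-1,[0,0,0],[0,0,8.5]],[-1,[0,0,0],[0,0,8.5]],[-1,[0,0,0],[0,0,8.5]],[-1,[0,0,0],[0,0,8.5]],[-1,[0,0,0],[0,0,8.5]]]' >/dev/null
python3 -m pendant '[[-1,[0,0,0],[0,0,1.5]],[-1,[-0.04,0.0005,0],[0,0,0]],[-1,[-0.04,0.0005,0],[0,0,0]],[-1,[-0.04,0.0005,0],[0,0,0]],[-1,[-0.04,0.0005,0],[0,0,0]]]' >/dev/null
python3 -m pendant '[[-1,[-0.04,0.0005,0],[0,0,0]],[-1,[-0.04,0.0005,0],[0,0,0]],[-1,[-0.04,0.0005,0],[0,0,0]],[-1,[-0.04,0.0005,0.0],[0,0,0]],[-1,[0,0,0],[0,0,0]]]' >/dev/null
python3 -m pendant '[[-1,[0,0,0],[0,0,0]],[-1,[0,0,0],[0,0,0]]]' >/dev/null
python3 plan.py .4645 -.307 .043 88.7
python3 - <<'E'
from bench import *
import cv2,numpy as np
o=get_obs();d=get_image("wrist");im=d["image"];cv2.imwrite("pics/w9.png",im[:,:,::-1])
h=cv2.cvtColor(im,cv2.COLOR_RGB2HSV);m=((h[...,1]<40)&(h[...,2]>140)).astype(np.uint8)
n,l,s,c=cv2.connectedComponentsWithStats(m)
K=d["K"];T=d["T_tool_cam"];zt=o["tool_pos"][2]-.06
for i in range(1,n):
    if s[i,4]>200:
        b=cv2.minAreaRect(np.argwhere(l==i)[:,::-1].astype(np.float32));P=cv2.boxPoints(b);Q=[]
        for p in [*P,b[0]]:
            r=T[:3,:3]@np.linalg.solve(K,[*p,1]);Q.append((T[:3,3]+r*(zt-T[2,3])/r[2])[:2])
        print(s[i],P.round(0).tolist(),np.round(Q,4).tolist())
E
```

```text
t 28.0 pos [ 0.4626 -0.3023  0.1292] rot [-1.799e+02 -1.000e-01  8.890e+01] w 1.001 ff 0.0 | turn 0.21 shift now [-0.0047  0.002   0.0862] after turn [-0.0047  0.002   0.0862]
[ 282    0  140   37 3735] [[282.0, 36.0], [282.0, 0.0], [421.0, 0.0], [421.0, 36.0]] [[0.114, -0.0159], [0.1298, -0.0156], [0.1297, 0.0519], [0.1139, 0.0531], [0.1219, 0.0184]]
[ 451    0  151   56 4519] [[451.0, 0.0], [601.0, 0.0], [601.0, 55.0], [451.0, 55.0]] [[0.1297, 0.0665], [0.1296, 0.1392], [0.1052, 0.1441], [0.1053, 0.0688], [0.1177, 0.1046]]
[ 585  118   55  101 2429] [[584.0, 212.0], [626.0, 112.0], [665.0, 129.0], [622.0, 228.0]] [[0.0251, 0.1504], [0.0778, 0.1626], [0.0694, 0.1848], [0.0156, 0.174], [0.0479, 0.1681]]
[119 185  57 120 815] [[119.0, 188.0], [132.0, 182.0], [185.0, 298.0], [172.0, 304.0]] [[0.0385, -0.1074], [0.0418, -0.0997], [-0.0275, -0.0769], [-0.0314, -0.0852], [0.0068, -0.0928]]
[ 308  217   21   81 1510] [[308.0, 217.0], [328.0, 217.0], [328.0, 297.0], [308.0, 297.0]] [[0.0221, -0.0035], [0.0221, 0.0077], [-0.0266, 0.0081], [-0.0266, -0.0038], [-0.0015, 0.0021]]
[ 512  319  115   61 2647] [[509.0, 329.0], [621.0, 312.0], [629.0, 369.0], [518.0, 386.0]] [[-0.048, 0.1187], [-0.0365, 0.1843], [-0.0755, 0.198], [-0.0881, 0.1296], [-0.0616, 0.1577]]
```

```bash
python3 -m pendant '[[-1,[-0.0035,0.002,0.03],[0,0,0]],[-1,[0,0,0.03],[0,0,0]],[-1,[0,0,0.015],[0,0,0]],[-1,[0,0,0.01],[0,0,0]],[-1,[0,0,0],[0,0,0]]]' 25
python3 -m pendant '[[-1,[0,0,0],[0,0,0]]]' >/dev/null
python3 plan.py .4645 -.307 .043 88.7
python3 -m pendant '[[1,[0,0,0],[0,0,0]],[1,[0,0,0],[0,0,0]],[1,[0,0,0],[0,0,0]],[1,[0,0,0],[0,0,0]],[1,[0,0,0],[0,0,0]]]'
python3 -m pendant '[[1,[0,0,0],[0,0,0]],[1,[0,0,0],[0,0,0]]]'
```

```text
time: 28.55
tool_pos: [0.4648, -0.3058, 0.044]
eef_rot: [-3.14, -0.001, 1.551]
force: [0.6, 0.0, 0.0]
width: 0.998
finger_force: 0.0
t 28.65 pos [ 0.4653 -0.3065  0.0455] rot [180.    0.   88.9] w 1.003 ff 0.0 | turn 0.16 shift now [-0.0005 -0.0007  0.0025] after turn [-0.0005 -0.0007  0.0025]
time: 29.15
tool_pos: [0.4649, -0.3068, 0.045]
eef_rot: [3.141, 0.0, 1.55]
force: [-0.2, 0.2, 0.8]
width: 0.141
finger_force: 0.2
time: 29.35
tool_pos: [0.4649, -0.3068, 0.0451]
eef_rot: [3.141, 0.0, 1.55]
force: [-0.6, 0.9, 5.6]
width: 0.132
finger_force: 27.4
```

```bash
python3 -m pendant '[[1,[0,0,-0.02],[0,0,0]],[1,[0,0,-0.03],[0,0,0]],[1,[0,0,-0.04],[0,0,0]],[1,[0,0,0],[0,0,0]],[1,[0,0,0],[0,0,-6.5]]]' 40
python3 -m pendant '[[1,[0,0,0],[0,0,-8]],[1,[0,0,0],[0,0,-8]],[1,[0,0,0],[0,0,-8]],[1,[0,0,0],[0,0,-8]],[1,[0,0,0],[0,0,-8]]]' >/dev/null
python3 -m pendant '[[1,[0,0,0],[0,0,-8]],[1,[0,0,0],[0,0,-8]],[1,[0,0,0],[0,0,-8]],[1,[0,0,0],[0,0,-8]],[1,[0,0,0],[0,0,-8]]]'
python3 -m pendant '[[1,[0,0,0],[0,0,0]]]' >/dev/null
python3 plan.py .5369 .0109 .10 175.4
```

```text
time: 29.85
tool_pos: [0.4651, -0.3069, 0.1356]
eef_rot: [3.14, 0.001, 1.664]
force: [0.5, -0.0, -1.2]
width: 0.128
finger_force: 42.6
time: 30.85
tool_pos: [0.4647, -0.3066, 0.134]
eef_rot: [3.141, -0.001, 3.065]
force: [0.9, -1.3, -0.5]
width: 0.13
finger_force: 42.5
t 30.95 pos [ 0.4647 -0.3066  0.1342] rot [180.   -0.  175.4] w 0.128 ff 42.5 | turn 0.02 shift now [-0.0467  0.3222  0.0342] after turn [-0.0465  0.3223  0.0342]
```

```bash
python3 -m pendant '[[1,[-0.0058,0.0403,0],[0,0,0]],[1,[-0.0058,0.0403,0],[0,0,0]],[1,[-0.0058,0.0403,0],[0,0,0]],[1,[-0.0058,0.0403,0],[0,0,0]],[1,[-0.0058,0.0403,0],[0,0,0]]]' >/dev/null
python3 -m pendant '[[1,[-0.0058,0.0403,0],[0,0,0]],[1,[-0.0058,0.0403,0],[0,0,0]],[1,[-0.0058,0.0403,0.02],[0,0,0]],[1,[0,0,0.02],[0,0,0]],[1,[0,0,0.02],[0,0,0]]]' >/dev/null
python3 -m pendant '[[1,[0,0,0],[0,0,0]],[1,[0,0,0],[0,0,0]]]' >/dev/null
python3 plan.py .5369 .0109 .048 175.4
python3 - <<'E'
from bench import *
import cv2,numpy as np
o=get_obs();d=get_image("wrist");im=d["image"];cv2.imwrite("pics/w10.png",im[:,:,::-1])
K=d["K"];T=d["T_tool_cam"];R=lambda a:cv2.Rodrigues
# predicted pixels (my board estimate) of slot and board corners, with tool-down pose
c,s=np.cos(o["eef_rot"][2]),np.sin(o["eef_rot"][2]);Rt=np.array([[c,s,0],[s,-c,0],[0,0,-1.]])
th=np.radians(-4.6);ax=np.array([np.cos(th),np.sin(th),0]);ay=np.array([-ax[1],ax[0],0]);C=np.array([.5304,.0114,.018])
for n,bx,by in [("slot",-21.5,-10),("slot",-21.5,10),("boltnest",-33.5,-15.5),("boltnest",-33.5,15.5),("slotfar",34.5,10)]:
    w=C+ax*bx/1e3+ay*by/1e3;q=Rt.T@(w-o["tool_pos"]);q=T[:3,:3].T@(q-T[:3,3]);p=K@(q/q[2]);print(n,p[:2].round(0))
E
```

```text
t 32.15 pos [0.5375 0.0107 0.0749] rot [180.   -0.  175.2] w 0.128 ff 42.5 | turn -0.25 shift now [0.0006 0.0002 0.0269] after turn [0.0006 0.0002 0.0269]
slot [296. 209.]
slot [334. 209.]
boltnest [285. 187.]
boltnest [344. 186.]
slotfar [333. 307.]
```

View pics/w10.png

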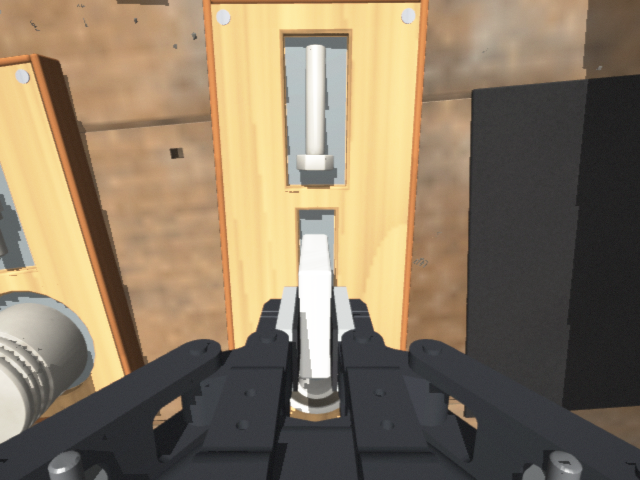

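The bolt lies inside its nest (281–350 × 30–187). The slot edge is at (297–337, 208), and the plate is centred on column 315. I'll shift 1 mm along y and lower.

```bash
python3 -m pendant '[[1,[0.0008,0.0009,0.008],[0,0,0]],[1,[0,0,0.008],[0,0,0]],[1,[0,0,0.005],[0,0,0]],[1,[0,0,0.004],[0,0,0]],[1,[0,0,0],[0,0,0]]]'
python3 -m pendant '[[1,[0,0,0],[0,0,0]],[1,[0,0,0],[0,0,0]]]'
```

```text
time: 32.7
tool_pos: [0.5366, 0.0117, 0.0493]
eef_rot: [3.141, -0.001, 3.059]
force: [0.4, -0.4, -0.1]
width: 0.127
finger_force: 42.5
time: 32.9
tool_pos: [0.5369, 0.0117, 0.0501]
eef_rot: [3.142, 0.0, 3.06]
force: [0.2, 0.4, -0.9]
width: 0.126
finger_force: 42.5
```

```bash
python3 -m pendant '[[1,[0,0,0.0013],[0,0,0]],[1,[0,0,0.0006],[0,0,0]],[1,[0,0,0],[0,0,0]],[1,[0,0,0],[0,0,0]]]'
python3 -m pendant '[[-0.2,[0,0,0],[0,0,0]],[-0.2,[0,0,0],[0,0,0]],[-0.2,[0,0,0],[0,0,0]],[-0.2,[0,0,0],[0,0,0]],[-0.2,[0,0,0],[0,0,0]]]'
python3 -m pendant '[[-0.2,[0,0,-0.02],[0,0,0]],[-0.2,[0,0,-0.03],[0,0,0]],[-0.2,[0,0,-0.04],[0,0,0]],[-0.2,[0,0,-0.04],[0,0,0]],[-0.2,[0,0,0],[0,0,0]]]'
python3 -m pendant '[[-0.2,[-0.02,0.045,0],[0,0,0]],[-0.2,[-0.02,0.045,0],[0,0,0]],[-0.2,[-0.02,0.045,0],[0,0,0]],[-0.2,[-0.02,0.045,0],[0,0,0]],[-0.2,[-0.02,0.045,0],[0,0,0]]]'
python3 -m pendant '[[-0.2,[0,0,0],[0,0,0]],[-0.2,[0,0,0],[0,0,0]]]' >/dev/null
python3 - <<'E'
from h import *
t=get_image("top")["image"];s=get_image("side")["image"]
a=cv2.resize(t[225:350,115:485],(800,270),interpolation=cv2.INTER_CUBIC);b=cv2.resize(s[165:285,140:500],(800,267),interpolation=cv2.INTER_CUBIC)
cv2.imwrite("pics/fin.png",np.vstack([a,b])[:,:,::-1])
# plate: bright blob near the slot in both views
for n,im,x0,y0,x1,y1 in[("top",t,305,255,338,298),("side",s,285,195,325,240)]:
    h=cv2.cvtColor(im[y0:y1,x0:x1],cv2.COLOR_RGB2HSV);m=((h[...,1]<50)&(h[...,2]>150)).astype(np.uint8)
    k,l,st,c=cv2.connectedComponentsWithStats(m);print(n,[(st[i].tolist(),(c[i]+[x0,y0]).round(1).tolist(),onz(n,c[i]+[x0,y0],.063).round(4).tolist()) for i in range(1,k) if st[i,4]>20])
def proj(n,X):
    K,R,tt=C[n];p=K@(R@np.array(X)+tt);return (p[:2]/p[2]).round(1)
for n in C:print(n,"plate top expected",proj(n,[.5369,.0109,.063]),"if 20mm high",proj(n,[.5369,.0109,.025]))
E
```

```text
time: 33.3
tool_pos: [0.5369, 0.0117, 0.0482]
eef_rot: [3.142, 0.0, 3.06]
force: [0.0, -0.5, 1.7]
width: 0.126
finger_force: 42.9
time: 33.8
tool_pos: [0.5368, 0.0117, 0.048]
eef_rot: [3.141, 0.0, 3.06]
force: [0.1, -0.6, -0.7]
width: 0.596
finger_force: 0.0
time: 34.3
tool_pos: [0.5386, 0.0116, 0.1827]
eef_rot: [-3.142, 0.008, 3.06]
force: [0.6, -0.6, -0.5]
width: 0.598
finger_force: 0.0
time: 34.8
tool_pos: [0.6553, 0.2296, 0.1771]
eef_rot: [-3.141, -0.001, 3.06]
force: [0.7, -1.1, 0.3]
width: 0.6
finger_force: 0.0
top [([5, 0, 8, 6, 31], [313.8, 257.3], [0.5891, 0.0247, 0.063]), ([12, 0, 18, 10, 108], [326.0, 258.8], [0.5865, -0.0018, 0.063]), ([10, 16, 10, 24, 173], [319.5, 282.3], [0.535, 0.0113, 0.063])]
side [([7, 1, 13, 25, 216], [298.2, 207.1], [0.518, 0.0113, 0.063])]
top plate top expected [319.7 281.4] if 20mm high [319.4 283.1]
side plate top expected [299.3 212.7] if 20mm high [299.7 223.6]
```

The plate touched the slot floor at the expected height, TCP 0.048 m. Both cameras find it upright where predicted, at top (319.5,282.3) against an expected (319.7,281.4). The other parts were seen in their nests, so I'm handing in.

```bash
python3 -c "
from bench import *
print(get_obs()['qvel'].round(3));print(job_done())"
```

```text
[-0.002 -0.002 -0.007  0.002  0.003  0.001]
the job is handed in; nothing more can be done
None
```

Both kits are made up and the job is handed in at about 35 s of robot time: all five parts are in their own nests, and the smaller bearing and the jar were not touched. The plate's final position was checked by camera coordinates and contact force, not by eye.

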